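# Load a medal slide into the drill jig

### The arm

A 6-joint arm with a two-finger parallel gripper is mounted at the origin on a cart in front of the work surface, level with it; the furniture and walls round the work are solid. World frame = base frame: x ahead of the robot, y to its left, z up, the work surface at z = 0. Lengths are in m, angles in rad, forces in N, time in s.
With the tool pointing down it reaches from about 0.425 to 0.95 m from the base axis. Payload 14.7 kg.
Tool frame: the origin (TCP) lies at the very end of the fingers, on their centre line; the grasp point (between the pads) lies 19 mm behind it; z points along the fingers, y is the line along which they close (so a half turn about z gives the same grasp; the last joint's range is limited). The gripper opens to 85 mm and grips with 20 to 120 N. Pads are 22 mm wide; open, the fingers measure 114 mm over their backs; the gripper's body (76 mm by 85 mm) begins 54 mm behind the grasp point. The pads swing forward as they close: fully open they stand 13 mm farther back than shut.
Start: joints at [-1.289, 0.48, 1.596, -0, 1.065, -0.047], TCP at [0.21, -0.615, 0.231] pointing down, gripper open.
Joint ranges: [-2.75, 2.75], [-0.82, 2.05], [0.23, 2.67], [-1.56, 4.7], [0.09, 2.69], [-2.92, 2.92]. Speed limits (rad/s): [1.89, 1.89, 2.39, 3.01, 3.01, 3.01].

### API

Orientations are given as a unit quaternion [x, y, z, w].
In Python, from workcell import robot gives the robot as it stands.
- The arm moves only by the shell command python3 -m handwheel 'ROWS' [OPENING] [FORCE]. ROWS is JSON, a list that holds one entry, the list of rows, each a list of 6 numbers: the shift along the tool's x, y, z in units of 25 mm (1.0 is 25 mm), then the turn, a rotation vector about the tool's x, y, z in units of 6 degrees (1.0 is 6 degrees). A call has exactly 10 rows; each row shifts and turns the commanded pose from where the row before left it, along the tool's axes as they then stand; what a row does not reach is not made up. A row lasts 1/12 s, in which the tool goes at most 41.7 mm and 7.16 degrees, less where a joint would pass 70% of its speed; a pose out of reach is approached as far as the arm can. A call is refused whole if a number of a shift passes 1 or a number of a turn 1, either way. A call with a gripper value outside its range is refused whole. OPENING is the finger opening in mm, from 0 to 85.4, set as the call begins (- or left out, the last holds). The fingers move at their own pace and stop on an object; FORCE is the grip in N (left out, the last holds). Time passes only in rows, so rows that do not move let the fingers close, or fill a call up. It gives the time, the measured TCP pose, the force, the opening and the grip force at its end, in the units of the state.
- robot.get_state(): the state, without advancing time (a new reading comes with each control period).
- robot.grab_frame(name): name is "scene" or "top" or "wrist"; returns a dict with "frame" (480x640x3 uint8, red, green, blue), "camera_matrix" (3x3 intrinsics, pixels), "k1" (the pictures are not rectified: a ray, as slopes to the right and down, at radius r is drawn at 1 + k1 r^2 times it, then the intrinsics apply), "xyz" and "orientation" of the camera in the world. Camera axes: x right, y up, looking along -z (the intrinsics and any distortion apply to the point x, -y, -z); pixel columns grow to the right and rows downward; lengths in m; the calibration is good to about 2 mm. A picture is of the moment at which its call begins. There is no depth.
- robot.hand_in(): hands the job in; it is judged then, once.
The state is a dict: "t": time; "q": joint angles; "qvel": joint speeds; "tau": joint torques, N m; "eef_pos": TCP position; "eef_rot": TCP orientation; "wrist_force": force on the tool from outside, world axes, zero at the start; "ft_torque": the same for the moment, N m; "finger_gap": finger opening in m; "finger_force": force on a finger pad.
Only numpy, scipy, OpenCV 4.12 (cv2) and the standard library are available. Lean on these libraries where they do the work, as an engineer would, in place of code of your own. Each camera call takes 0.05 s, during which the arm holds its last target. There are 200 camera calls.

### The job

Get the medal ready for drilling: lay the single medal blank from the right-hand bed plate flat into the seat of the work slide, between its four short pins. Then push the slide nose first between the jig's rails and under the bush plate until it is pressed fully home against its rubber stop, with the spring index pin dropped into the groove. The setting of the stop is not known, so feel for it and push gently (under 20 N); slide and medal must not press against the underside of the bush plate, and the oil can, screwdriver and hex key stay where they are.

Things in the scene. Friction and masses are not known exactly. Their poses are not given: they have to be found in the camera images.
- medal_3: the medal blank to be drilled: a brass disc, 50 mm across, 5 mm thick, 45 g, lying alone and flat on the right-hand bed plate; origin at the centre of its underside, z up. (Three more blanks lie stacked at the back of the bed; leave them.)
- slide: loose work slide lying flat on the bed: aluminium plate 70 mm wide (y), 8 mm thick, 0.2 to 0.4 kg, from x = -90 to +73 mm. Origin on its underside below the centre of the medal's seat; own +x points to its nose, z up. An index groove 5 mm deep runs across its top at x = 30 to 41 mm
- slide_seat (a point): centre of the medal's seat on the slide's top face, 8 mm above the bed, axes as the slide. Four upright pins, 6 mm thick and 4 mm high with chamfered tops, stand at x, y = +-20.9 mm from it and leave the disc 1.5 mm of play each way; a seated disc's top is 13 mm above the bed
- slide_handle (a point): grip point of the slide's handle, 38 mm above the bed, 75 mm behind the seat (x = -75 mm). The handle is an upright black block, 14 mm thick (x), 30 mm wide (y), its top 52 mm above the bed, on a foot 26 x 46 mm that reaches up to 12 mm above the bed
- slide_nose (a point): middle of the tip of the slide's nose on the underside, x = +73 mm from the slide's origin. The top of the nose slopes down over its last 18 mm, from 8 to 3 mm above the bed
- jig: drill jig fixed on the bed: two steel rails, 16 mm high, 24 mm wide, form a channel 73 mm wide on the bare bed. Origin at bed level on the channel's centre line below the bush plate's front edge; own +x points into the jig along the channel. Rails from x = -5 to 143 mm, feet out to y = +-85 mm. Behind the bush plate an index bridge, 26 mm high (screws to 40 mm), is clamped across the rails
- jig_mouth (a point): centre of the jig's mouth at bed level, 30 mm in front of the jig's origin on the channel's centre line, axes as the jig. Short flared guides, 12 mm high, open the channel from 73 mm at the rails to about 85 mm here
- bush_plate: steel bush plate bridging the rails, part of the fixed jig, same origin and axes as the jig: covers x = 0 to 54 mm, y = +-60 mm, underside 16 mm and top 26 mm above the bed; the drill bush's flange at x = 35 mm stands up to 30 mm
- index_pin (a joint): lift (m) of the spring index pin (black knob, top 49 mm above the bed) in the index bridge: 0 down, 0.0033 on the slide's nose, 0 again in the groove. Riding up it resists by 1 to 5 N; sliding friction is 1 to 3 N. The pin stands 65 to 94 mm behind the jig's origin, a setting not measured. Home, the slide's origin is 28 to 58 mm behind the jig's
- oil_can: small oiler, 58 x 75 x 120 mm, standing on the right-hand plate; origin at its base. Not to be moved
- screwdriver_yellow: screwdriver, 142 mm long, lying on the right-hand plate; origin at bed level at its middle. Not to be moved
- hex_key: hex key, 33 x 83 x 6 mm, lying on the right-hand plate; origin at bed level at its middle. Not to be moved
- stop_button (a joint): how far (m) the rubber stop button, hidden under the index bridge 35.5 mm behind the pin, is pressed in by the slide's nose: 0 untouched, at most 0.002. It begins to give at about 1 N, is in by 0.002 at 13 N and rigid after that. When the nose first touches it the pin stands over the groove (at the slide's x = 37.5 mm)
There are look-alikes about, which are no part of the job. What is shaped like the medal_3 but red is not meant.

How it is judged:
On the way, in this order (a step that is already met when the one before it is completed fails the run):
1. the medal lies flat in the seat of the slide while the slide is still outside the jig (z of medal_3 in the frame of slide between 0.006 and 0.0095 m and horizontal distance between medal_3 and slide below 0.004 m and angle between the z axis of medal_3 and the z axis of slide, either way round below 0.04 rad and contact force between the fingers and medal_3 below 0.1 N and x of slide in the frame of jig below -0.03 m), for 0.2 s.
2. the nose of the slide, between the rails, lifts the index pin (value of joint index_pin above 0.0022 m and x of slide in the frame of jig above 0 m), for 0.03 s.
3. the slide is pressed home: the index pin has dropped into the groove and the nose presses the stop button in a little (value of joint stop_button above 0.0004 m and value of joint index_pin below 0.001 m), for 0.05 s.
At the end, for the whole second after the job is handed in: Slide flat between the rails (3 mm of the centre line, 0.05 rad), its origin over 26.8 mm behind the bush plate's front edge, index pin down in the groove (lifted under 1 mm); medal flat in its seat (centre within 4 mm); both at rest (value of joint index_pin below 0.001 m and x of slide in the frame of jig above 0.0268 m and y of slide in the frame of jig between -0.003 and 0.003 m and angle between the x axis of slide and the x axis of jig, either way round below 0.05 rad and angle between slide's own z axis and vertical below 0.03 rad and z of medal_3 in the frame of slide between 0.006 and 0.0095 m and horizontal distance between medal_3 and slide below 0.004 m and angle between the z axis of medal_3 and the z axis of slide, either way round below 0.04 rad and linear speed of each of slide, medal_3 below 0.01 m/s); the robot touches nothing.
It fails at once if the slide is pushed against rails, pin or stop of the jig with more than 20 N (contact force between slide and jig above 20 N).
It fails at once if slide or medal presses against the bush plate (more than 4 N) (contact force between any of slide, medal_3 and bush_plate above 4 N).
It fails at once if the oil can, the screwdriver or the hex key is moved by more than 20 mm (distance of any of oil_can, screwdriver_yellow, hex_key from where it was at the start of the episode above 0.02 m).
It also fails if it takes over 72 s, if anything falls off the work surface, if the arm or the gripper's body presses on something with over 40 N, if the wrist force passes 120 N, or if a joint passes its speed limit or range.

## Working session

There is one attempt and no reset: what is moved stays moved. The work goes in short steps, Python scripts to look and compute and a shell command to move; the robot and the scene stay as the last step left them, time stands still between calls to the robot, and variables do not carry over. Pictures are saved under pics/ and viewed, at most 10 in all, crops included, and the job is handed in when it is done.

```bash
ls; mkdir -p pics
cat > h.py <<'E'
import numpy as np, cv2
from scipy.spatial.transform import Rotation as R
from workcell import robot
def grab(n):
    f=robot.grab_frame(n); return f
def ray(f,u,v):
    K=np.array(f["camera_matrix"]); k=f["k1"]
    d=np.array([(u-K[0,2])/K[0,0],(v-K[1,2])/K[1,1]]); p=d.copy()
    for _ in range(30): p=d/(1+k*(p@p))
    w=R.from_quat(f["orientation"]).apply([p[0],-p[1],-1]); return np.array(f["xyz"]),w
def on(f,u,v,z):
    o,w=ray(f,u,v); return o+w*(z-o[2])/w[2]
def px(f,P):
    K=np.array(f["camera_matrix"]); c=R.from_quat(f["orientation"]).inv().apply(np.array(P)-f["xyz"])
    s=np.array([c[0],-c[1]])/-c[2]; s=s*(1+f["k1"]*(s@s)); return K[0,0]*s[0]+K[0,2],K[1,1]*s[1]+K[1,2]
def save(f,n): cv2.imwrite("pics/"+n,cv2.cvtColor(f["frame"],cv2.COLOR_RGB2BGR)); np.save("pics/"+n+".npy",f,allow_pickle=True)
def load(n): return np.load("pics/"+n+".npy",allow_pickle=True).item()
E
python3 - <<'E'
from h import *
for n in ["top","scene"]:
    f=grab(n); save(f,n+"0.png"); print(n,f["xyz"],f["orientation"],f["camera_matrix"],f["k1"])
print(robot.get_state())
E
```

```text
pics
top [ 0.41763988 -0.18612617  1.15493509] [-0.05863253  0.03904966  0.70880924 -0.70187379] [[563.35772379   0.         319.25009661]
 [  0.         563.35772379 238.60403378]
 [  0.           0.           1.        ]] -0.12308376929695236
scene [0.06766115 0.76636087 0.59297059] [-0.12454831  0.51329995  0.81921132 -0.22339136] [[583.08123735   0.         306.47615723]
 [  0.         583.08123735 240.04017629]
 [  0.           0.           1.        ]] -0.1232991786574827
{'t': 0.1, 'q': array([-1.28862094e+00,  4.80756607e-01,  1.59680876e+00, -6.50564967e-06,
        1.06508499e+00, -4.65594191e-02]), 'qvel': array([-0.00055281, -0.00249733, -0.00224177,  0.00089863, -0.00248264,
        0.00120152]), 'tau': array([ 1.28711730e-03, -9.52256584e+01, -4.31045723e+01,  8.70749386e-05,
        5.26761491e-03, -6.32095021e-05]), 'eef_pos': array([ 0.20979177, -0.61483106,  0.23074547]), 'eef_rot': array([ 9.86521667e-01,  1.63629826e-01, -6.49838292e-05, -5.24849770e-04]), 'wrist_force': array([-0.14275634, -0.45395088,  0.51153066]), 'ft_torque': array([-0.02845181, -0.0053211 ,  0.00136467]), 'finger_force': 0.0, 'finger_gap': 0.08519864634410966}
```

View pics/top0.png

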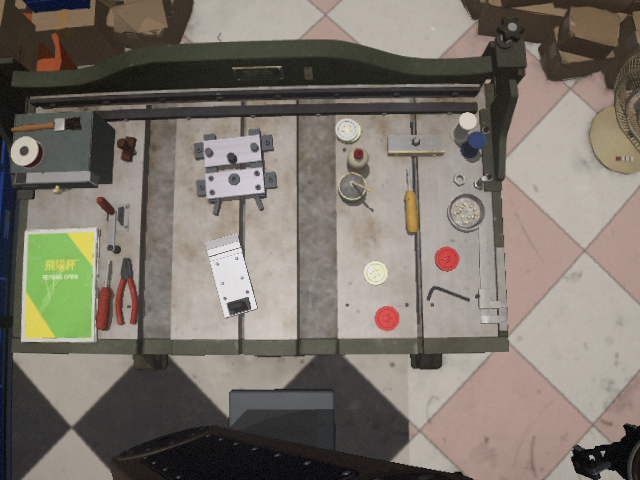

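View pics/scene0.png

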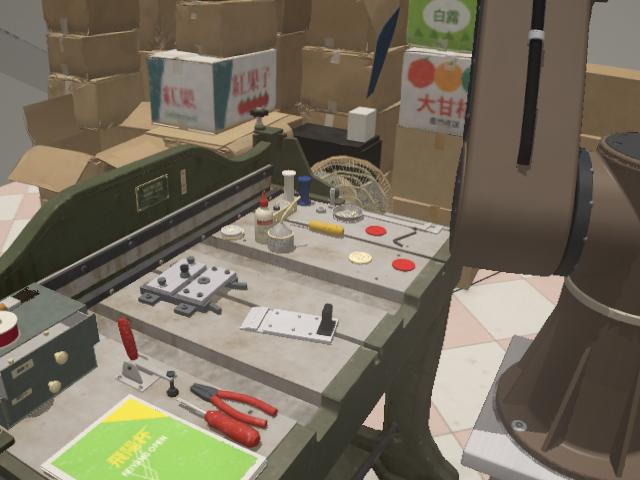

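Top view: candidates for the medal are the pale brass disc at (375,273), red discs at (387,318) and (447,258), and the stack at (348,130). By the description it is (375,273). The slide is at about (231,276) with its handle at (238,305), and the jig at about (235,170). The scene view agrees: brass disc at (360,258), red discs at (403,265) and (375,231).

Run:
```python
from h import *
f=load("top0.png"); im=cv2.cvtColor(f["frame"],cv2.COLOR_RGB2BGR)
a=cv2.resize(im[120:325,185:285],None,fx=4,fy=4,interpolation=cv2.INTER_CUBIC)[:,:]
a1=a[:400]; a2=a[400:820]
b=cv2.resize(im[248:298,350:400],None,fx=7,fy=7,interpolation=cv2.INTER_CUBIC)
out=np.zeros((600,800,3),np.uint8)
s=cv2.resize(im[125:325,185:285],None,fx=3,fy=3,interpolation=cv2.INTER_CUBIC)
out[:600,:300]=s; out[:350,320:670]=b
cv2.imwrite("pics/crop1.png",out)
hsv=cv2.cvtColor(im,cv2.COLOR_BGR2HSV)
print(hsv[273,375],hsv[262,360],hsv[270,230],hsv[300,222])
m=cv2.inRange(hsv,(15,50,150),(40,255,255)); m[:, :355]=0;m[:,395:]=0;m[:255]=0;m[:290][:,:]=m[:290];m[290:]=0
n,l,st,c=cv2.connectedComponentsWithStats(m)
i=1+np.argmax(st[1:,4]); print(st[i],c[i],on(f,*c[i],0.005))
x,y,w,h,_=st[i]; print(np.linalg.norm(on(f,x,c[i][1],.005)-on(f,x+w,c[i][1],.005)))
m=cv2.inRange(hsv,(0,0,215),(180,40,255)); m[:230]=0;m[325:]=0;m[:,:195]=0;m[:,265:]=0
n,l,st,c=cv2.connectedComponentsWithStats(m); i=1+np.argmax(st[1:,4]); print(st[i])
r=cv2.minAreaRect(np.argwhere(l==i)[:,::-1].astype(np.float32)); print(r,[on(f,*p,.008).round(4) for p in cv2.boxPoints(r)])
```

```text
[ 32  19 227] [ 15  19 184] [160   3 225] [120   2 227]
[378 264   3   2   3] [379.         264.33333333] [ 0.52325836 -0.27668985  0.005     ]
0.0061387026257434035
[ 208  241   49   76 1847]
((231.47763061523438, 278.60797119140625), (69.47408294677734, 33.59294509887695), 75.1413803100586) [array([0.5577, 0.0794, 0.008 ]), array([0.575 , 0.0116, 0.008 ]), array([ 0.4366, -0.0263,  0.008 ]), array([0.4194, 0.0403, 0.008 ])]
```

View pics/crop1.png

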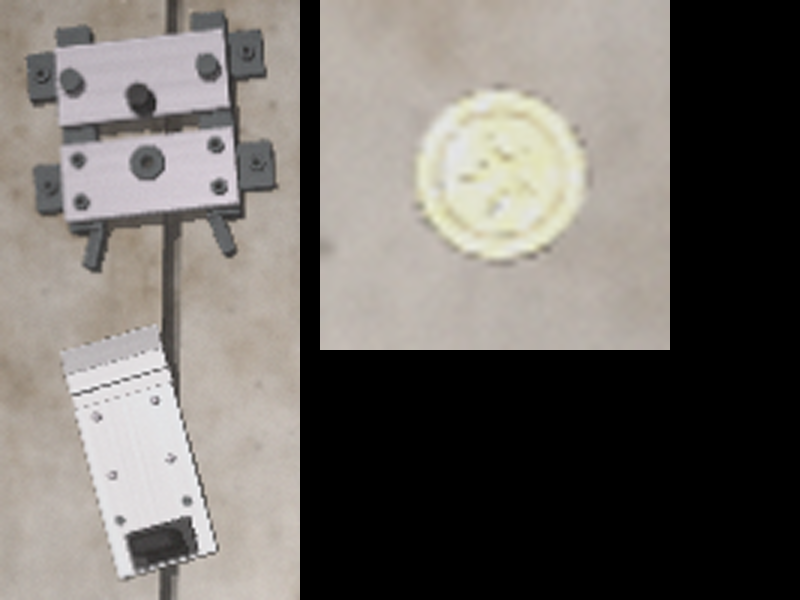

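The crop confirms the brass disc at full-frame (375.5,273). The four seat pins are at crop (97,417), (155,400), (112,475) and (171,458). The bush plate's top corners are at crop (66,224), (239,205), (61,145) and (233,125).

```bash
cat > meas.py <<'E'
from h import *
f=load("top0.png"); im=cv2.cvtColor(f["frame"],cv2.COLOR_RGB2BGR); g=cv2.cvtColor(im,cv2.COLOR_BGR2GRAY)
hsv=cv2.cvtColor(im,cv2.COLOR_BGR2HSV)
m=cv2.inRange(hsv,(20,28,150),(40,255,255)); k=np.zeros_like(m);k[252:294,354:397]=255;m&=k
cs=max(cv2.findContours(m,0,2)[0],key=cv2.contourArea); h=cv2.convexHull(cs); c,r=cv2.minEnclosingCircle(h);M=cv2.moments(h);c=(M["m10"]/M["m00"],M["m01"]/M["m00"])
print("medal",c,r,on(f,*c,.005).round(4),"diam",2*np.sqrt(M["m00"]/np.pi)+1, 0.05/np.linalg.norm(on(f,c[0],c[1],.005)-on(f,c[0]+1,c[1],.005)))
C=lambda x,y:((x-1)/3+185,(y-1)/3+125)
def sub(pts,w=3):
    p=np.array([C(*q) for q in pts],np.float32).reshape(-1,1,2); q=p.copy()
    cv2.cornerSubPix(g,q,(w,w),(-1,-1),(3,50,.01)); print("shift",np.abs(q-p).max()); return q.reshape(-1,2)
def P(pts,z): return np.array([on(f,*p,z)[:2] for p in pts])
ang=lambda d:np.degrees(np.arctan2(d[1],d[0]))
pins=P([C(97,417),C(155,400),C(112,475),C(171,458)],.012)
print("pins",pins.round(4).tolist(),"seat",pins.mean(0).round(4),"ang",ang(pins[:2].sum(0)-pins[2:].sum(0)),"sides",np.linalg.norm(pins[0]-pins[1]),np.linalg.norm(pins[0]-pins[2]))
b=P(sub([(121,579),(217,549)]),.008); n=P(sub([(62,350),(158,325)]),.003)
bm,nm=b.mean(0),n.mean(0); d=(nm-bm); print("slide back",bm,"nose",nm,"len",np.linalg.norm(d),"w",np.linalg.norm(b[0]-b[1]),np.linalg.norm(n[0]-n[1]),"ang",ang(d),"seat",(bm+d*90/163).round(4),"handle",(bm+d*15/163).round(4))
j=P(sub([(66,224),(239,205),(61,145),(233,125)]),.026)
fm,km=j[:2].mean(0),j[2:].mean(0); print("jig org",fm.round(4),"ang",ang(km-fm),ang(j[0]-j[1])-90,"sizes",np.linalg.norm(km-fm),np.linalg.norm(j[0]-j[1]))
E
python3 meas.py
```

```text
medal (375.1346081739782, 272.5973003374578) 12.491949081420898 [ 0.5064 -0.2684  0.005 ] diam 24.789808272341748 24.48322581297607
pins [[0.5273, 0.0557], [0.5387, 0.0156], [0.4875, 0.0447], [0.4988, 0.0042]] seat [0.5131 0.0301] ang 15.693321613866305 sides 0.0416152489819173 0.041291142292025
shift 0.41412354
shift 1.6221161
slide back [0.42722129 0.00616465] nose [0.58184606 0.04951906] len 0.16058775219853647 w 0.06793397938996075 0.07045037509498353 ang 15.66268063736587 seat [0.5126 0.0301] handle [0.4415 0.0102]
shift 2.506836
jig org [0.6696 0.0169] ang 4.792995394298972 4.36742904427409 sizes 0.050773434394879066 0.12309049606999843
```

```bash
python3 -m handwheel '[[[0,0,0,0,0,0.52],[0.84,-0.56,0,0,0,0],[0.84,-0.56,0,0,0,0],[0.84,-0.56,0,0,0,0],[0.84,-0.56,0,0,0,0],[0.84,-0.56,0,0,0,0],[0.84,-0.56,0,0,0,0],[0.84,-0.56,0,0,0,0],[0.84,-0.56,0,0,0,0],[0.84,-0.56,0,0,0,0]]]' 75
python3 -m handwheel '[[[0.84,-0.56,0,0,0,0],[0.84,-0.56,0,0,0,0],[0.84,-0.56,0,0,0,0],[0.84,-0.56,0,0,0,0],[0.84,-0.56,0,0,0,0],[0.84,-0.56,0,0,0,0],[0.84,-0.56,0,0,0,0],[0.84,-0.56,0,0,0,0],[0.84,-0.56,0.5,0,0,0],[0,0,0,0,0,0]]]'
cat >> h.py <<'E'
def plan(x,y,z,hd=None):
    s=robot.get_state(); p=s["eef_pos"]; X=R.from_quat(s["eef_rot"]).as_matrix(); h=np.degrees(np.arctan2(X[1,0],X[0,0]))
    print("t",round(s["t"],2),"p",p.round(4),"head",h.round(2),"tilt",np.degrees(np.arccos(-X[2,2])).round(2),"gap",s["finger_gap"].round(4),"F",np.round(s["wrist_force"],2))
    H=np.radians(h if hd is None else hd); d=np.array([x,y,z])-p
    print("turn",0 if hd is None else round((h-hd)/6,3),"shift",(np.array([d[0]*np.cos(H)+d[1]*np.sin(H),d[0]*np.sin(H)-d[1]*np.cos(H),-d[2]])/.025).round(3))
E
python3 - <<'E'
from h import *
plan(.5064,-.2684,.10,15.7)
f=grab("wrist");save(f,"w1.png");print(f["xyz"],f["orientation"],px(f,(.5064,-.2684,.005)))
E
```

```text
t: 0.93
eef_pos: [0.3582, -0.4415, 0.2311]
eef_rot: [0.991, 0.137, -0.0, -0.0]
wrist_force: [0.4, -0.2, 0.6]
finger_gap: 0.0748
finger_force: 0.0
t: 1.77
eef_pos: [0.507, -0.2669, 0.2171]
eef_rot: [0.99, 0.138, -0.0, -0.001]
wrist_force: [-0.8, 1.5, -0.6]
finger_gap: 0.0752
finger_force: 0.0Traceback (most recent call last):
  File "<stdin>", line 2, in <module>
  File "h.py", line 20, in plan
    print("t",round(s["t"],2),"p",p.round(4),"head",h.round(2),"tilt",np.degrees(np.arccos(-X[2,2])).round(2),"gap",s["finger_gap"].round(4),"F",np.round(s["wrist_force"],2))
                                                                                                                    ^^^^^^^^^^^^^^^^^^^^^
AttributeError: 'float' object has no attribute 'round'
```

```bash
sed -i 's/s\["finger_gap"\].round(4)/round(float(s["finger_gap"]),4)/' h.py
python3 - <<'E'
from h import *
plan(.5064,-.2684,.10,15.7)
f=grab("wrist");save(f,"w1.png");print(f["xyz"],f["orientation"],px(f,(.5064,-.2684,.005)))
E
```

```text
t 1.77 p [ 0.507  -0.2669  0.2171] head 15.84 tilt 0.11 gap 0.0752 F [-0.84  1.48 -0.62]
turn 0.023 shift [-0.041  0.052  4.685]
[ 0.58492541 -0.2438384   0.35957431] [-0.12894594  0.09828004 -0.59456547  0.78753151] (np.float64(317.39330088792644), np.float64(203.32473944536957))
```

View pics/w1.png

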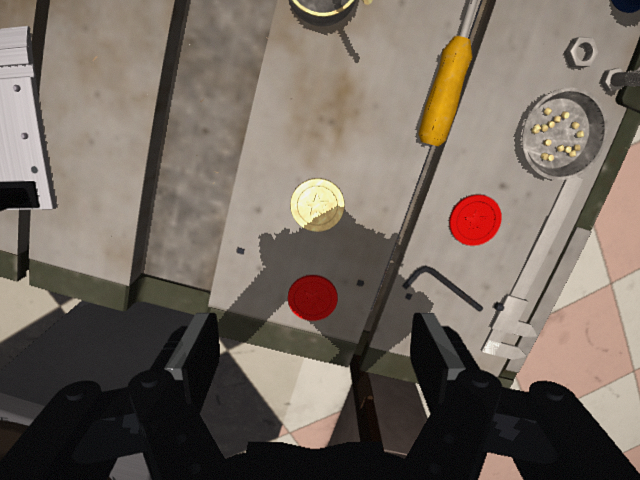

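Wrist view: the brass disc is at (317,205), within 2 px of the prediction (317.4,203.3), so both cameras agree to about 1 mm.

```bash
cat >> h.py <<'E'
def medal(f,lo,hi,z):
    hsv=cv2.cvtColor(f["frame"],cv2.COLOR_RGB2HSV); m=cv2.inRange(hsv,(18,35,40),(40,255,255)); k=np.zeros_like(m);k[lo[1]:hi[1],lo[0]:hi[0]]=255;m&=k
    h=cv2.convexHull(max(cv2.findContours(m,0,2)[0],key=cv2.contourArea)); (c,ax,a)=cv2.fitEllipse(h); print("medal px",np.round(c,1),np.round(ax,1),on(f,*c,z).round(4))
E
python3 - <<'E'
from h import *
f=load("w1.png"); medal(f,(280,170),(355,245),.005)
print(R.from_quat(f["orientation"]).as_matrix()[:,2])
E
python3 -m handwheel '[[[-0.04,0.05,0.5,0,0,0],[0,0,0.5,0,0,0],[0,0,0.5,0,0,0],[0,0,0.5,0,0,0],[0,0,0.5,0,0,0],[0,0,0.5,0,0,0],[0,0,0.5,0,0,0],[0,0,0.5,0,0,0],[0,0,0.5,0,0,0],[0,0,0.5,0,0,0]]]' 66
python3 - <<'E'
from h import *
f=grab("wrist");save(f,"w2.png"); print(px(f,(.5064,-.2684,.005)))
c=px(f,(.5064,-.2684,.005)); medal(f,(int(c[0])-70,int(c[1])-60),(int(c[0])+70,int(c[1])+60),.005)
plan(.5064,-.2684,.01)
E
```

```text
medal px [317.2 205.3] [54.3 56.8] [ 0.5046 -0.2687  0.005 ]
[0.30813086 0.08623015 0.94742796]
t: 2.65
eef_pos: [0.5044, -0.2724, 0.0933]
eef_rot: [0.991, 0.137, -0.0, 0.0]
wrist_force: [0.3, -0.5, 0.7]
finger_gap: 0.0661
finger_force: 0.0
(np.float64(310.7957521000001), np.float64(242.55568587926285))
medal px [313.7 246.1] [81.2 90. ] [ 0.5047 -0.2708  0.005 ]
t 2.7 p [ 0.5033 -0.2717  0.0912] head 15.69 tilt 0.16 gap 0.066 F [-2.12  1.33 -2.81]
turn 0 shift [ 0.154 -0.095  3.247]
```

```bash
python3 -m handwheel '[[[0.08,-0.05,0.5,0,0,0],[0,0,0.5,0,0,0],[0,0,0.5,0,0,0],[0,0,0.5,0,0,0],[0,0,0.5,0,0,0],[0,0,0.5,0,0,0],[0,0,0.2,0,0,0],[0,0,0,0,0,0],[0,0,0,0,0,0],[0,0,0,0,0,0]]]' 60
python3 - <<'E'
from h import *
plan(.505,-.270,.003)
f=grab("wrist");save(f,"w3.png"); c=px(f,(.505,-.270,.005)); print(c); medal(f,(int(c[0])-100,int(c[1])-90),(int(c[0])+100,int(c[1])+90),.005)
E
```

```text
t: 3.53
eef_pos: [0.5068, -0.2701, 0.0143]
eef_rot: [0.991, 0.137, 0.0, 0.0]
wrist_force: [0.0, -0.2, -0.2]
finger_gap: 0.06
finger_force: 0.0
t 3.53 p [ 0.5068 -0.2701  0.0143] head 15.72 tilt 0.04 gap 0.06 F [ 0.02 -0.16 -0.21]
turn 0 shift [-0.067 -0.023  0.452]
(np.float64(315.48321219031385), np.float64(311.7014187487879))
medal px [313.2 306.4] [109.7 118.2] [ 0.5072 -0.2684  0.005 ]
```

View pics/w3.png

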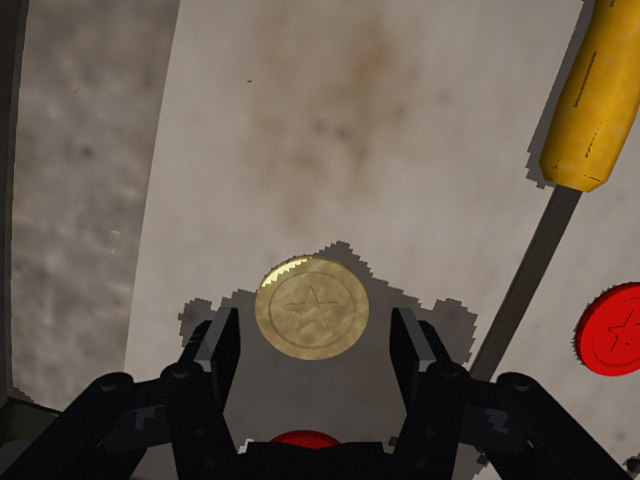

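The disc is at (313,306) between the open pads (about 238 and 392), with roughly even gaps. Now I'll feel for the bed.

```bash
python3 -m handwheel '[[[0,0,0.1,0,0,0],[0,0,0.1,0,0,0],[0,0,0.1,0,0,0],[0,0,0.1,0,0,0],[0,0,0,0,0,0],[0,-0.06,0,0,0,0],[0,0,0,0,0,0],[0,0,0,0,0,0],[0,0,0,0,0,0],[0,0,0,0,0,0]]]' 54
python3 -m handwheel '[[[0,0,0.04,0,0,0],[0,0,0.04,0,0,0],[0,0,0,0,0,0],[0,0,0,0,0,0],[0,0,0,0,0,0],[0,0,0,0,0,0],[0,0,0,0,0,0],[0,0,0,0,0,0],[0,0,0,0,0,0],[0,0,0,0,0,0]]]'
```

```text
t: 4.42
eef_pos: [0.5061, -0.2685, 0.0039]
eef_rot: [0.991, 0.137, 0.0, 0.0]
wrist_force: [-0.6, -0.1, 0.0]
finger_gap: 0.0539
finger_force: 0.0
t: 5.25
eef_pos: [0.5061, -0.2685, 0.0018]
eef_rot: [0.991, 0.137, 0.0, 0.0]
wrist_force: [0.1, 0.2, 0.2]
finger_gap: 0.0543
finger_force: 0.0
```

```bash
python3 -m handwheel '[[[0,0,0.04,0,0,0],[0,0,0.04,0,0,0],[0,0,0,0,0,0],[0,0,0,0,0,0],[0,0,0,0,0,0],[0,0,0,0,0,0],[0,0,0,0,0,0],[0,0,0,0,0,0],[0,0,0,0,0,0],[0,0,0,0,0,0]]]'
python3 -m handwheel '[[[0,0,0.04,0,0,0],[0,0,0.04,0,0,0],[0,0,0,0,0,0],[0,0,0,0,0,0],[0,0,0,0,0,0],[0,0,0,0,0,0],[0,0,0,0,0,0]
,[0,0,0,0,0,0],[0,0,0,0,0,0],[0,0,0,0,0,0]]]'
```

```text
t: 6.08
eef_pos: [0.5061, -0.2685, -0.0002]
eef_rot: [0.991, 0.137, 0.0, 0.0]
wrist_force: [-0.0, -0.5, -0.3]
finger_gap: 0.0543
finger_force: 0.0
t: 6.92
eef_pos: [0.5061, -0.2685, -0.0022]
eef_rot: [0.991, 0.137, 0.0, 0.0]
wrist_force: [1.0, -0.5, -0.4]
finger_gap: 0.054
finger_force: 0.0
```

```bash
python3 -m handwheel '[[[0,0,0,0,0,0],[0,0,0,0,0,0],[0,0,0,0,0,0],[0,0,0,0,0,0],[0,0,0,0,0,0],[0,0,0,0,0,0],[0,0,0,0,0,0],[0,0,0,0,0,0],[0,0,0,0,0,0],[0,0,0,0,0,0]]]' 46 30
python3 -m handwheel '[[[0,0,-0.2,0,0,0],[0,0,-0.4,0,0,0],[0,0,-0.5,0,0,0],[0,0,-0.5,0,0,0],[0,0,-0.5,0,0,0],[0,0,-0.5,0,0,0],[0,0,-0.4,0,0,0],[0,0,-0.2,0,0,0],[0,0,0,0,0,0],[0,0,0,0,0,0]]]'
python3 - <<'E'
from h import *
plan(.513,.0301,.08,15.7)
f=grab("wrist");save(f,"w4.png")
E
```

```text
t: 7.75
eef_pos: [0.5061, -0.2684, -0.0018]
eef_rot: [0.991, 0.137, 0.0, 0.0]
wrist_force: [-1.2, 1.2, 8.4]
finger_gap: 0.0477
finger_force: 29.6
t: 8.58
eef_pos: [0.5061, -0.2685, 0.0781]
eef_rot: [0.991, 0.137, 0.0, 0.0]
wrist_force: [-0.3, -0.3, -1.1]
finger_gap: 0.0476
finger_force: 31.0
t 8.58 p [ 0.5061 -0.2685  0.0781] head 15.72 tilt 0.03 gap 0.0476 F [-0.34 -0.32 -1.14]
turn 0.003 shift [  3.496 -11.425  -0.076]
```

View pics/w4.png

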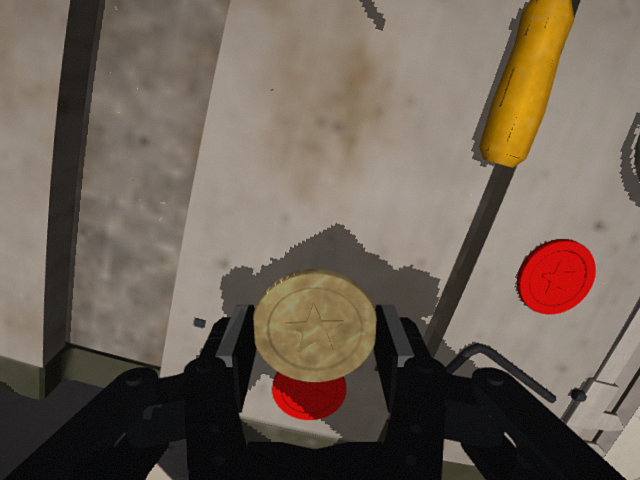

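The disc is held at (315,325), level between the pads; the red disc below is a look-alike left on the bed.

```bash
python3 - <<'E'
from h import *
f=load("w4.png"); medal(f,(245,262),(385,390),.085)
E
python3 -m handwheel '[[[0.1,-0.3,0,0,0,0],[0.2,-0.6,0,0,0,0],[0.3,-0.95,0,0,0,0],[0.3,-0.95,0,0,0,0],[0.3,-0.95,0,0,0,0],[0.3,-0.95,0,0,0,0],[0.3,-0.95,0,0,0,0],[0.3,-0.95,0,0,0,0],[0.3,-0.95,0,0,0,0],[0.3,-0.95,0,0,0,0]]]'
python3 -m handwheel '[[[0.25,-0.95,0,0,0,0],[0.25,-0.95,0,0,0,0],[0.2,-0.6,0,0,0,0],[0.1,-0.43,0,0,0,0],[0,0,-0.4,0,0,0],[0,0,-0.4,0,0,0],[0,0,0,0,0,0],[0,0,0,0,0,0],[0,0,0,0,0,0],[0,0,0,0,0,0]]]'
python3 - <<'E'
from h import *
plan(.513,.0301,.08,15.7)
f=grab("wrist");save(f,"w5.png")
E
```

```text
medal px [315.4 324. ] [115.5 127.9] [ 0.5077 -0.2674  0.085 ]
t: 9.47
eef_pos: [0.5124, -0.0431, 0.0773]
eef_rot: [0.991, 0.137, -0.001, -0.0]
wrist_force: [-0.0, -0.1, -0.5]
finger_gap: 0.0478
finger_force: 31.0
t: 10.3
eef_pos: [0.5128, 0.0297, 0.0977]
eef_rot: [0.991, 0.136, -0.0, -0.0]
wrist_force: [-1.5, -0.4, -1.0]
finger_gap: 0.0477
finger_force: 31.1
t 10.3 p [0.5128 0.0297 0.0977] head 15.66 tilt 0.01 gap 0.0477 F [-1.54 -0.4  -0.97]
turn -0.007 shift [ 0.014 -0.014  0.708]
```

View pics/w5.png

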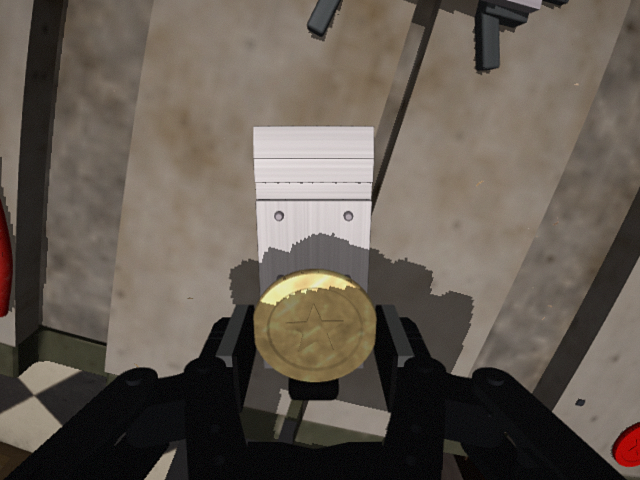

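The front seat pins show at (279,216) and (348,216), the nose tip at v=126 from (253) to (373), and the rear pins are hidden under the disc.

Run:
```python
from h import *
f=load("w5.png"); g=cv2.cvtColor(f["frame"],cv2.COLOR_RGB2GRAY)
p=[]
for x,y in [(279,216),(348,216)]:
    a=g[y-9:y+10,x-9:x+10].astype(float); w=np.clip(np.median(a)-15-a,0,None); Y,X=np.mgrid[y-9:y+10,x-9:x+10]; c=((w*X).sum()/w.sum(),(w*Y).sum()/w.sum()); p.append(on(f,*c,.0115)[:2]); print(c)
p=np.array(p); d=p[0]-p[1]; print(p.round(4),np.linalg.norm(d),"head",np.degrees(np.arctan2(d[1],d[0]))-90)
h=np.radians(15.7); u=np.array([np.cos(h),np.sin(h)]); print("seat",p.mean(0)-.0209*u)
n=np.array([on(f,253.5,126,.003)[:2],on(f,373.5,126,.003)[:2]]); print("nose",n.round(4),np.linalg.norm(n[0]-n[1]),"seat",n.mean(0)-.073*u)
d=n[0]-n[1]; print(np.degrees(np.arctan2(d[1],d[0]))-90)
medal(f,(245,262),(385,390),.0977+.0068)
```

```text
(np.float64(278.98649369113207), np.float64(214.95752621290208))
(np.float64(347.78348749571774), np.float64(215.14319972593353))
[[0.5271 0.0567]
 [0.5381 0.0172]] 0.04100637398832754 head 15.536911045100368
seat [0.51247776 0.03132103]
nose [[0.5725 0.0842]
 [0.5913 0.0172]] 0.069598858622661 seat [0.51161573 0.03099326]
15.696706994402419
medal px [314.5 325.5] [114.1 129.2] [0.5135 0.031  0.1045]
```

```bash
python3 -m handwheel '[[[-0.04,-0.02,0.4,0,0,0],[0,0,0.5,0,0,0],[0,0,0.5,0,0,0],[0,0,0.5,0,0,0],[0,0,0.5,0,0,0],[0,0,0.4,0,0,0],[0,0,0.3,0,0,0],[0,0,0.1,0,0,0],[0,0,0,0,0,0],[0,0,0,0,0,0]]]'
python3 - <<'E'
from h import *
plan(.5122,.0304,.007)
f=grab("wrist");save(f,"w6.png"); cv2.imwrite("pics/w6c.png",cv2.resize(cv2.cvtColor(f["frame"],cv2.COLOR_RGB2BGR)[180:400,200:440],None,fx=2.5,fy=2.5))
medal(f,(245,255),(385,390),robot.get_state()["eef_pos"][2]+.0068)
for s in (-1,1):
  h=np.radians(15.6);print(px(f,np.array([.5122+.0209*np.cos(h)-s*.0209*np.sin(h),.0312+.0209*np.sin(h)+s*.0209*np.cos(h),.012])))
E
```

```text
t: 11.18
eef_pos: [0.5119, 0.0305, 0.0179]
eef_rot: [0.991, 0.137, 0.0, -0.0]
wrist_force: [0.7, 0.4, 0.3]
finger_gap: 0.0474
finger_force: 31.1
t 11.18 p [0.5119 0.0305 0.0179] head 15.71 tilt 0.0 gap 0.0474 F [0.74 0.43 0.34]
turn 0 shift [0.011 0.007 0.435]
medal px [314.5 325.1] [113.9 125.4] [0.5129 0.0319 0.0249]
(np.float64(367.51470790114917), np.float64(265.0255797807283))
(np.float64(263.9840346078844), np.float64(264.7712042289109))
```

View pics/w6c.png

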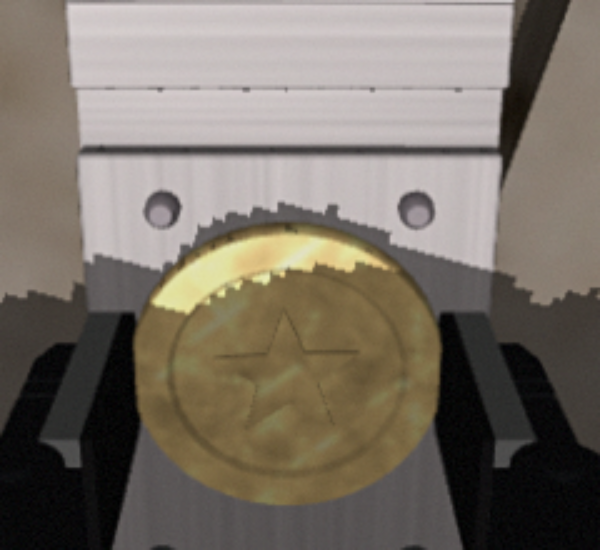

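The pin tops are at full-frame (264.8,264) and (366.8,264), symmetric about the disc (centre 314.5) and within about 0.6 mm of aligned. Now I lower it.

```bash
python3 -m handwheel '[[[0,0.02,0.1,0,0,0],[0,0,0.1,0,0,0],[0,0,0.06,0,0,0],[0,0,0.06,0,0,0],[0,0,0.04,0,0,0],[0,0,0.02,0,0,0],[0,0,0,0,0,0],[0,0,0,0,0,0],[0,0,0,0,0,0],[0,0,0,0,0,0]]]'
python3 -m handwheel '[[[0,0,0.02,0,0,0],[0,0,0.02,0,0,0],[0,0,0,0,0,0],[0,0,0,0,0,0],[0,0,0,0,0,0],[0,0,0,0,0,0],[0,0,0,0,0,0],[0,0,0,0,0,0],[0,0,0,0,0,0],[0,0,0,0,0,0]]]'
```

```text
t: 12.07
eef_pos: [0.512, 0.03, 0.0084]
eef_rot: [0.991, 0.137, 0.0, 0.0]
wrist_force: [-0.4, -0.4, -0.4]
finger_gap: 0.0482
finger_force: 31.1
t: 12.9
eef_pos: [0.5119, 0.03, 0.0073]
eef_rot: [0.991, 0.137, 0.0, -0.0]
wrist_force: [0.8, -0.4, -1.8]
finger_gap: 0.0481
finger_force: 31.1
```

```bash
python3 -m handwheel '[[[0,0,0.02,0,0,0],[0,0,0.02,0,0,0],[0,0,0,0,0,0],[0,0,0,0,0,0],[0,0,0,0,0,0],[0,0,0,0,0,0],[0,0,0,0,0,0],[0,0,0,0,0,0],[0,0,0,0,0,0],[0,0,0,0,0,0]]]'
```

```text
t: 13.73
eef_pos: [0.5119, 0.03, 0.0063]
eef_rot: [0.991, 0.137, -0.0, -0.0]
wrist_force: [0.7, -0.5, -0.4]
finger_gap: 0.0478
finger_force: 31.2
```

```bash
python3 -m handwheel '[[[0,0,0,0,0,0],[0,0,0,0,0,0],[0,0,0,0,0,0],[0,0,0,0,0,0],[0,0,0,0,0,0],[0,0,0,0,0,0],[0,0,0,0,0,0],[0,0,0,0,0,0],[0,0,0,0,0,0],[0,0,0,0,0,0]]]' 58 30
python3 -m handwheel '[[[0,0,-0.1,0,0,0],[0,0,-0.3,0,0,0],[0,0,-0.5,0,0,0],[0,0,-0.5,0,0,0],[0,0,-0.5,0,0,0],[0,0,-0.5,0,0,0],[0,0,-0.4,0,0,0],[0,0,-0.2,0,0,0],[0,0,0,0,0,0],[0,0,0,0,0,0]]]'
python3 - <<'E'
from h import *
plan(.4405,.0105,.08,15.6)
f=grab("wrist");save(f,"w7.png"); cv2.imwrite("pics/w7c.png",cv2.resize(cv2.cvtColor(f["frame"],cv2.COLOR_RGB2BGR)[0:420,60:640],None,fx=1.35,fy=1.35))
medal(f,(200,150),(400,390),.013)
E
```

```text
t: 14.57
eef_pos: [0.5119, 0.03, 0.0063]
eef_rot: [0.991, 0.137, -0.0, 0.0]
wrist_force: [-0.1, 0.1, 0.1]
finger_gap: 0.0582
finger_force: 0.0
t: 15.4
eef_pos: [0.512, 0.03, 0.0814]
eef_rot: [0.991, 0.137, 0.0, 0.0]
wrist_force: [-0.5, -0.2, 0.1]
finger_gap: 0.0582
finger_force: 0.0
t 15.4 p [0.512  0.03   0.0814] head 15.72 tilt 0.03 gap 0.0582 F [-0.47 -0.24  0.08]
turn 0.02 shift [-2.964 -0.016  0.056]
medal px [314.3 259. ] [82.3 86.8] [0.5116 0.0311 0.013 ]
```

View pics/w7c.png

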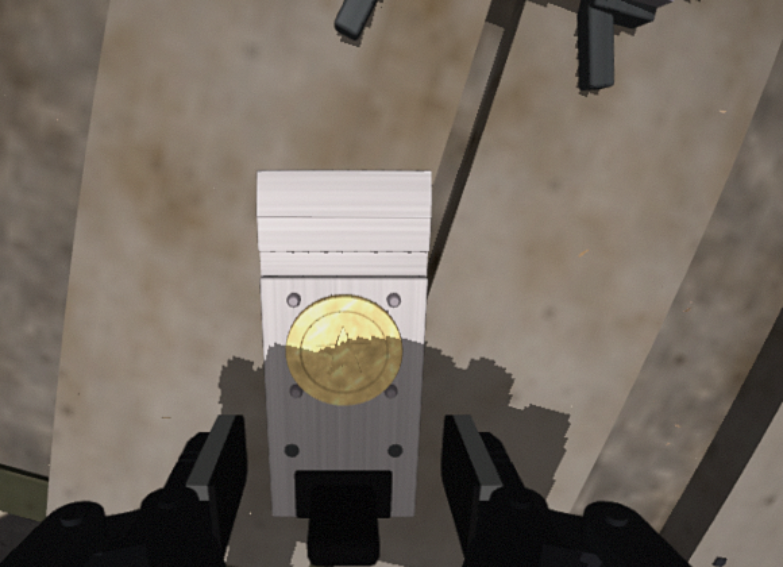

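The disc lies between all four pins, with its centre at crop (345,350). The handle is at crop (343,520), and the flared guides are at crop (355,15) and (597,50).

```bash
python3 -m handwheel '[[[-0.3,0,0,0,0,0],[-0.4,0,0,0,0,0],[-0.5,0,0,0,0,0],[-0.5,0,0,0,0,0],[-0.5,0,0,0,0,0],[-0.4,0,0,0,0,0],[-0.3,-0.02,0,0,0,0],[-0.06,0,0,0,0,0],[0,0,0,0,0,0],[0,0,0,0,0,0]]]' 50
python3 -m handwheel '[[[0,0,0.3,0,0,0],[0,0,0.3,0,0,0],[0,0,0.4,0,0,0],[0,0,0.4,0,0,0],[0,0,0.4,0,0,0],[0,0,0.3,0,0,0],[0,0,0.2,0,0,0],[0,0,0.1,0,0,0],[0,0,0,0,0,0],[0,0,0,0,0,0]]]'
python3 - <<'E'
from h import *
plan(.44,.0106,.02,15.65)
f=load("top0.png")
C=lambda x,y:((x-1)/3+185,(y-1)/3+125)
P=lambda L,z:np.array([on(f,*C(*p),z)[:2] for p in L])
ang=lambda d:np.degrees(np.arctan2(d[1],d[0]))
for nm,L in [("bush",[(66,224),(239,205),(61,145),(233,125)]),("bridge",[(58,123),(229,103),(54,47),(223,28)])]:
    j=P(L,.026);a=j[:2].mean(0);b=j[2:].mean(0);print(nm,a.round(4),b.round(4),"ang",ang(b-a),ang(j[0]-j[1])-90,ang(j[2]-j[3])-90,np.linalg.norm(j[0]-j[1]),np.linalg.norm(b-a))
E
```

```text
t: 16.28
eef_pos: [0.4411, 0.0104, 0.0814]
eef_rot: [0.991, 0.137, 0.0, 0.0]
wrist_force: [0.2, -0.7, -0.7]
finger_gap: 0.0503
finger_force: 0.0
t: 17.12
eef_pos: [0.4406, 0.0105, 0.0213]
eef_rot: [0.991, 0.137, -0.0, -0.0]
wrist_force: [-0.6, -0.1, 0.4]
finger_gap: 0.0499
finger_force: 0.0
t 17.12 p [0.4406 0.0105 0.0213] head 15.72 tilt 0.01 gap 0.0499 F [-0.65 -0.13  0.38]
turn 0.011 shift [-0.02  -0.011  0.051]
bush [0.6653 0.0168] [0.7217 0.0216] ang 4.834654108621448 5.394129820137394 5.635924510416672 0.12046644564109658 0.05660190953693097
bridge [0.7375 0.0243] [0.7923 0.0289] ang 4.807040736115537 5.636382570850145 5.244342471603275 0.12040418353854625 0.05501874287246668
```

```bash
python3 -m handwheel '[[[0,0,0,0,0,0],[0,0,0,0,0,0],[0,0,0,0,0,0],[0,0,0,0,0,0],[0,0,0,0,0,0],[0,0,0,0,0,0],[0,0,0,0,0,0],[0,0,0,0,0,0],[0,0,0,0,0,0],[0,0,0,0,0,0]]]' 25 40
python3 -m handwheel '[[[0,0,0,0,0,0.2],[0,0,0,0,0,0.25],[0,0,0,0,0,0.25],[0,0,0,0,0,0.25],[0,0,0,0,0,0.25],[0,0,0,0,0,0.25],[0,0,0,0,0,0.2],[0,0,0,0,0,0.08],[0,0,0,0,0,0],[0,0,0,0,0,0]]]'
python3 - <<'E'
from h import *
plan(.4731,-.001,.0213,5.3)
E
```

```text
t: 17.95
eef_pos: [0.4408, 0.0104, 0.0218]
eef_rot: [0.991, 0.137, 0.0, 0.0]
wrist_force: [-1.0, -0.9, 7.1]
finger_gap: 0.0295
finger_force: 39.9
t: 18.78
eef_pos: [0.441, 0.0105, 0.0218]
eef_rot: [0.999, 0.047, 0.001, 0.0]
wrist_force: [0.5, 1.9, 5.8]
finger_gap: 0.0292
finger_force: 39.9
t 18.78 p [0.441  0.0105 0.0218] head 5.34 tilt 0.07 gap 0.0292 F [0.47 1.94 5.82]
turn 0.007 shift [1.236 0.577 0.02 ]
```

```bash
python3 -m handwheel '[[[0,0,-0.02,0,0,0],[0.1,0.05,0,0,0,0],[0.2,0.1,0,0,0,0],[0.2,0.1,0,0,0,0],[0.25,0.1,0,0,0,0],[0.2,0.1,0,0,0,0],[0.2,0.08,0,0,0,0],[0.08,0.05,0,0,0,0],[0,0,0,0,0,0],[0,0,0,0,0,0]]]'
python3 - <<'E'
from h import *
plan(.4731,-.001,.0213,5.3)
f=grab("wrist");save(f,"w8.png");
E
```

```text
t: 19.62
eef_pos: [0.4732, -0.0013, 0.0218]
eef_rot: [0.999, 0.046, 0.001, 0.0]
wrist_force: [2.0, -0.2, -2.4]
finger_gap: 0.0294
finger_force: 39.9
t 19.62 p [ 0.4732 -0.0013  0.0218] head 5.32 tilt 0.06 gap 0.0294 F [ 2.04 -0.2  -2.37]
turn 0.003 shift [-0.003 -0.011  0.021]
```

View pics/w8.png

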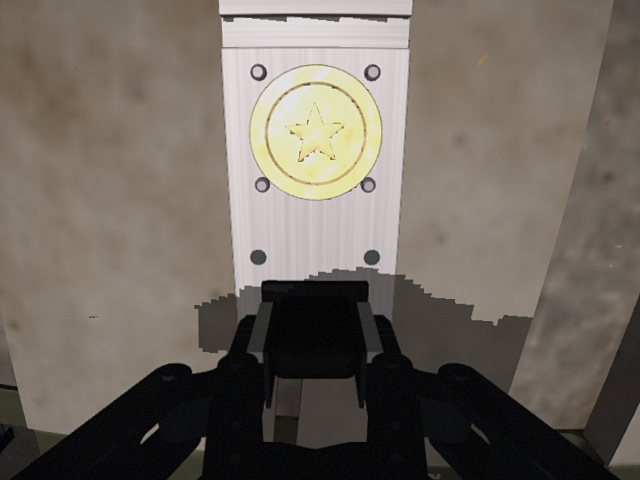

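The handle is gripped at (315,330) and the disc is still between its pins, at (316,132). From here on I measure only by numbers.

Run:
```python
from h import *
ang=lambda d:np.degrees(np.arctan2(d[1],d[0]))
f=load("w8.png"); p=np.array([on(f,*q,.012)[:2] for q in [(258.5,72.5),(373,72.5),(262,185),(369,185)]])
print("seat",p.mean(0).round(4),"head",ang(p[0]-p[1])-90,ang(p[2]-p[3])-90,ang(p[:2].sum(0)-p[2:].sum(0)),[np.linalg.norm(p[a]-p[b]).round(4) for a,b in((0,1),(2,3),(0,2))])
medal(f,(240,55),(390,210),.013)
def plates(f):
    im=f["frame"]; hsv=cv2.cvtColor(im,cv2.COLOR_RGB2HSV); m=cv2.inRange(hsv,(115,5,165),(175,60,255)); k=np.zeros_like(m); k[120:206,195:275]=255; m&=k
    m=cv2.morphologyEx(m,cv2.MORPH_OPEN,np.ones((3,3)))
    for c in cv2.findContours(m,0,1)[0]:
        if cv2.contourArea(c)<500: continue
        r=cv2.minAreaRect(c); q=np.array([on(f,*x,.026)[:2] for x in cv2.boxPoints(r)])
        e=sorted([(np.linalg.norm(q[i]-q[(i+1)%4]),ang(q[i]-q[(i+1)%4])%180) for i in range(4)]); print("plate ctr",q.mean(0).round(4),np.round(e,4).tolist())
plates(load("top0.png")); g=grab("top"); save(g,"top1.png"); plates(g)
```

```text
seat [0.5464 0.006 ] head 5.38702812011644 5.365934943931634 5.2827148748379 [np.float64(0.0413), np.float64(0.0415), np.float64(0.0411)]
medal px [315.3 131.9] [132.8 135.8] [0.546  0.0061 0.013 ]
plate ctr [0.6946 0.0204] [[0.053, 6.3545], [0.0533, 7.3606], [0.1205, 95.1239], [0.1214, 94.9928]]
plate ctr [0.7639 0.0262] [[0.0558, 6.7348], [0.0561, 7.8021], [0.1188, 95.3019], [0.1199, 95.1662]]
plate ctr [0.6942 0.0202] [[0.0543, 6.6703], [0.0546, 7.6884], [0.1218, 95.464], [0.1228, 95.3325]]
plate ctr [0.7634 0.0265] [[0.0569, 6.8693], [0.0572, 7.948], [0.1201, 95.4509], [0.1211, 95.3136]]
```

```bash
python3 -m handwheel '[[[0.05,-0.04,0,0,0,0],[0.1,0,0,0,0,0],[0.15,0,0,0,0,0],[0.15,0,0,0,0,0],[0.15,0,0,0,0,0],[0.15,0,0,0,0,0],[0.15,0,0,0,0,0],[0.1,0,0,0,0,0],[0.05,0,0,0,0,0],[0,0,0,0,0,0]]]' 25 20
python3 -m handwheel '[[[0.03,0,0,0,0,0],[0.06,0,0,0,0,0],[0.06,0,0,0,0,0],[0.06,0,0,0,0,0],[0.06,0,0,0,0,0],[0.06,0,0,0,0,0],[0.04,0,0,0,0,0],[0.03,0,0,0,0,0],[0,0,0,0,0,0],[0,0,0,0,0,0]]]'
python3 - <<'E'
from h import *
plan(.6675,.0178,.0213,5.2)
f=grab("wrist");save(f,"w9.png");medal(f,(240,55),(390,210),.013)
print(robot.get_state()["ft_torque"])
E
```

```text
t: 20.55
eef_pos: [0.4981, 0.0025, 0.0218]
eef_rot: [0.999, 0.047, -0.001, -0.0]
wrist_force: [-3.0, 0.5, 5.1]
finger_gap: 0.0294
finger_force: 40.7
t: 21.38
eef_pos: [0.5076, 0.0034, 0.0218]
eef_rot: [0.999, 0.047, -0.001, -0.0]
wrist_force: [-5.0, 0.2, 5.5]
finger_gap: 0.0298
finger_force: 40.8
t 21.38 p [0.5076 0.0034 0.0218] head 5.35 tilt 0.08 gap 0.0298 F [-4.96  0.19  5.51]
turn 0.024 shift [6.42  0.007 0.02 ]
medal px [315.2 131.8] [133.  135.9] [0.5804 0.0109 0.013 ]
[-0.07290356  0.67270176  0.01449059]
```

```bash
python3 -m handwheel '[[[0.03,0,-0.01,0,0,0],[0.05,0,0,0,0,0],[0.05,0,0,0,0,0],[0.05,0,0,0,0,0],[0.05,0,0,0,0,0],[0.05,0,0,0,0,0],[0.05,0,0,0,0,0],[0.05,0,0,0,0,0],[0.02,0,0,0,0,0],[0,0,0,0,0,0]]]'
python3 -m handwheel '[[[0.03,0,0,0,0,0],[0.05,0,0,0,0,0],[0.05,0,0,0,0,0],[0.05,0,0,0,0,0],[0.05,0,0,0,0,0],[0.05,0,0,0,0,0],[0.05,0,0,0,0,0],[0.05,0,0,0,0,0],[0.02,0,0,0,0,0],[0,0,0,0,0,0]]]'
python3 - <<'E'
from h import *
plan(.6675,.0178,.0213,5.2)
f=grab("wrist");save(f,"w9.png");medal(f,(240,55),(390,210),.013)
print(robot.get_state()["ft_torque"])
E
```

```text
t: 22.27
eef_pos: [0.5188, 0.0042, 0.0221]
eef_rot: [0.999, 0.047, 0.0, 0.0]
wrist_force: [1.1, 0.9, -2.0]
finger_gap: 0.0295
finger_force: 39.6
t: 23.1
eef_pos: [0.5287, 0.0051, 0.0221]
eef_rot: [0.999, 0.047, 0.0, 0.0]
wrist_force: [0.1, 0.2, -3.1]
finger_gap: 0.0296
finger_force: 39.6
t 23.1 p [0.5287 0.0051 0.0221] head 5.34 tilt 0.02 gap 0.0296 F [ 0.07  0.2  -3.14]
turn 0.023 shift [ 5.574e+00 -2.000e-03  3.100e-02]
medal px [315.4 132.3] [133.1 134.7] [0.6013 0.0125 0.013 ]
[-0.01673631 -0.03023947  0.04054739]
```

```bash
python3 -m handwheel '[[[0.05,0,0.004,0,0,0],[0.1,0,0,0,0,0],[0.1,0,0,0,0,0],[0.1,0,0,0,0,0],[0.1,0,0,0,0,0],[0.1,0,0,0,0,0],[0.1,0,0,0,0,0],[0.1,0,0,0,0,0],[0.05,0,0,0,0,0],[0,0,0,0,0,0]]]'
python3 -m handwheel '[[[0.05,0,0,0,0,0],[0.1,0,0,0,0,0],[0.1,0,0,0,0,0],[0.1,0,0,0,0,0],[0.1,0,0,0,0,0],[0.1,0,0,0,0,0],[0.1,0,0,0,0,0],[0.1,0,0,0,0,0],[0.05,0,0,0,0,0],[0,0,0,0,0,0]]]'
python3 - <<'E'
from h import *
plan(.6675,.0178,.0213,5.2)
f=grab("wrist");save(f,"w10.png");medal(f,(240,55),(390,210),.013)
print(robot.get_state()["ft_torque"])
E
```

```text
t: 23.98
eef_pos: [0.5489, 0.007, 0.022]
eef_rot: [0.999, 0.047, 0.0, 0.0]
wrist_force: [0.3, 0.3, -3.3]
finger_gap: 0.0291
finger_force: 39.6
t: 24.82
eef_pos: [0.5687, 0.0088, 0.022]
eef_rot: [0.999, 0.047, 0.0, 0.0]
wrist_force: [1.1, 0.3, -3.9]
finger_gap: 0.0294
finger_force: 39.7
t 24.82 p [0.5687 0.0088 0.022 ] head 5.34 tilt 0.03 gap 0.0294 F [ 1.13  0.34 -3.93]
turn 0.023 shift [3.966e+00 1.000e-03 2.600e-02]
medal px [315.3 131.8] [132.7 135.8] [0.6415 0.0162 0.013 ]
[-0.08714332 -0.0724705  -0.05746302]
```

```bash
python3 -m handwheel '[[[0.04,0,0.01,0,0,0],[0.08,0,0,0,0,0],[0.08,0,0,0,0,0],[0.08,0,0,0,0,0],[0.08,0,0,0,0,0],[0.08,0,0,0,0,0],[0.08,0,0,0,0,0],[0.05,0,0,0,0,0],[0.03,0,0,0,0,0],[0,0,0,0,0,0]]]'
python3 -m handwheel '[[[0.04,0,0,0,0,0],[0.06,0,0,0,0,0],[0.06,0,0,0,0,0],[0.06,0,0,0,0,0],[0.06,0,0,0,0,0],[0.06,0,0,0,0,0],[0.06,0,0,0,0,0],[0.04,0,0,0,0,0],[0,0,0,0,0,0],[0,0,0,0,0,0]]]'
python3 -c "
from h import *
plan(.6675,.0178,.0213,5.2)"
```

```text
t: 25.7
eef_pos: [0.5831, 0.0102, 0.0218]
eef_rot: [0.999, 0.047, -0.0, -0.0]
wrist_force: [-3.9, -0.9, 5.4]
finger_gap: 0.0296
finger_force: 40.7
t: 26.53
eef_pos: [0.5941, 0.0112, 0.0218]
eef_rot: [0.999, 0.047, -0.0, 0.0]
wrist_force: [-3.7, -0.6, 4.7]
finger_gap: 0.0294
finger_force: 40.6
t 26.53 p [0.5941 0.0112 0.0218] head 5.34 tilt 0.01 gap 0.0294 F [-3.73 -0.56  4.72]
turn 0.023 shift [2.947 0.005 0.021]
```

```bash
python3 -m handwheel '[[[0.03,0,-0.004,0,0,0],[0.04,0,0,0,0,0],[0.04,0,0,0,0,0],[0.04,0,0,0,0,0],[0.04,0,0,0,0,0],[0.04,0,0,0,0,0],[0.04,0,0,0,0,0],[0.03,0,0,0,0,0],[0,0,0,0,0,0],[0,0,0,0,0,0]]]'
python3 -m handwheel '[[[0.03,0,0,0,0,0],[0.04,0,0,0,0,0],[0.04,0,0,0,0,0],[0.04,0,0,0,0,0],[0.04,0,0,0,0,0],[0.04,0,0,0,0,0],[0.04,0,0,0,0,0],[0.03,0,0,0,0,0],[0,0,0,0,0,0],[0,0,0,0,0,0]]]'
python3 -m handwheel '[[[0.03,0,0,0,0,0],[0.04,0,0,0,0,0],[0.04,0,0,0,0,0],[0.04,0,0,0,0,0],[0.04,0,0,0,0,0],[0.04,0,0,0,0,0],[0.04,0,0,0,0,0],[0.03,0,0,0,0,0],[0,0,0,0,0,0],[0,0,0,0,0,0]]]'
```

```text
t: 27.37
eef_pos: [0.6017, 0.012, 0.0218]
eef_rot: [0.999, 0.047, 0.0, 0.0]
wrist_force: [-3.7, -1.2, 3.6]
finger_gap: 0.0292
finger_force: 40.5
t: 28.2
eef_pos: [0.6081, 0.0126, 0.0218]
eef_rot: [0.999, 0.047, -0.001, -0.0]
wrist_force: [-9.1, -1.3, 9.3]
finger_gap: 0.0296
finger_force: 41.1
t: 29.03
eef_pos: [0.6156, 0.0133, 0.0218]
eef_rot: [0.999, 0.047, -0.001, -0.0]
wrist_force: [-9.6, -1.3, 9.1]
finger_gap: 0.0294
finger_force: 41.1
```

```bash
python3 -m handwheel '[[[0.03,0,0,0,0,0],[0.03,0,0,0,0,0],[0.03,0,0,0,0,0],[0.03,0,0,0,0,0],[0.03,0,0,0,0,0],[0.03,0,0,0,0,0],[0.02,0,0,0,0,0],[0,0,0,0,0,0],[0,0,0,0,0,0],[0,0,0,0,0,0]]]'
python3 -m handwheel '[[[0.03,0,0,0,0,0],[0.03,0,0,0,0,0],[0.03,0,0,0,0,0],[0.03,0,0,0,0,0],[0.03,0,0,0,0,0],[0.03,0,0,0,0,0],[0.02,0,0,0,0,0],[0,0,0,0,0,0],[0,0,0,0,0,0],[0,0,0,0,0,0]]]'
```

```text
t: 29.87
eef_pos: [0.6205, 0.0138, 0.0218]
eef_rot: [0.999, 0.047, -0.001, -0.0]
wrist_force: [-9.8, -1.8, 9.4]
finger_gap: 0.0294
finger_force: 41.2
t: 30.7
eef_pos: [0.6255, 0.0142, 0.0218]
eef_rot: [0.999, 0.047, -0.001, -0.0]
wrist_force: [-9.9, -1.6, 9.0]
finger_gap: 0.0296
finger_force: 41.2
```

```bash
python3 -m handwheel '[[[0.03,0,0,0,0,0],[0.03,0,0,0,0,0],[0.03,0,0,0,0,0],[0.03,0,0,0,0,0],[0.02,0,0,0,0,0],[0.02,0,0,0,0,0],[0,0,0,0,0,0],[0,0,0,0,0,0],[0,0,0,0,0,0],[0,0,0,0,0,0]]]'
python3 -m handwheel '[[[0.02,0,0,0,0,0],[0.02,0,0,0,0,0],[0.02,0,0,0,0,0],[0.02,0,0,0,0,0],[0,0,0,0,0,0],[0,0,0,0,0,0],[0,0,0,0,0,0],[0,0,0,0,0,0],[0,0,0,0,0,0],[0,0,0,0,0,0]]]'
```

```text
t: 31.53
eef_pos: [0.6299, 0.0146, 0.0218]
eef_rot: [0.999, 0.047, -0.001, -0.0]
wrist_force: [-7.0, -1.2, 8.1]
finger_gap: 0.0291
finger_force: 40.9
t: 32.37
eef_pos: [0.6324, 0.0148, 0.0218]
eef_rot: [0.999, 0.047, -0.0, 0.0]
wrist_force: [-4.3, -1.6, 5.1]
finger_gap: 0.0288
finger_force: 40.6
```

```bash
python3 -m handwheel '[[[0.02,0,0,0,0,0],[0.02,0,0,0,0,0],[0.02,0,0,0,0,0],[0.02,0,0,0,0,0],[0,0,0,0,0,0],[0,0,0,0,0,0],[0,0,0,0,0,0],[0,0,0,0,0,0],[0,0,0,0,0,0],[0,0,0,0,0,0]]]'
```

```text
t: 33.2
eef_pos: [0.6333, 0.0149, 0.0218]
eef_rot: [0.999, 0.047, -0.001, -0.0]
wrist_force: [-11.1, -0.8, 11.3]
finger_gap: 0.0293
finger_force: 41.4
```

```bash
python3 -m handwheel '[[[0.02,0,0,0,0,0],[0.01,0,0,0,0,0],[0,0,0,0,0,0],[0,0,0,0,0,0],[0,0,0,0,0,0],[0,0,0,0,0,0],[0,0,0,0,0,0],[0,0,0,0,0,0],[0,0,0,0,0,0],[0,0,0,0,0,0]]]'
python3 -c "
from h import *
plan(.6675,.0178,.0213,5.2)
f=grab('wrist');save(f,'w11.png');medal(f,(240,55),(390,210),.013)
print(px(f,(.7,.02,.026)))"
```

```text
t: 34.03
eef_pos: [0.6335, 0.0149, 0.0218]
eef_rot: [0.999, 0.047, -0.002, -0.0]
wrist_force: [-14.0, -3.4, 13.6]
finger_gap: 0.0293
finger_force: 41.8
t 34.03 p [0.6335 0.0149 0.0218] head 5.34 tilt 0.18 gap 0.0293 F [-13.97  -3.35  13.64]
turn 0.024 shift [1.366 0.009 0.02 ]
medal px [328.4  98.5] [64.5 96.5] [0.7184 0.0187 0.013 ]
(np.float64(320.50989609488624), np.float64(153.01210734401366))
```

```bash
python3 -m handwheel '[[[0,0,-0.01,0,0,0],[0,0,-0.01,0,0,0],[0,0,0,0,0,0],[0,0,0,0,0,0],[0,0,0,0,0,0],[0,0,0,0,0,0],[0,0,0,0,0,0],[0,0,0,0,0,0],[0,0,0,0,0,0],[0,0,0,0,0,0]]]'
```

```text
t: 34.92
eef_pos: [0.6338, 0.015, 0.0218]
eef_rot: [0.999, 0.047, -0.001, -0.0]
wrist_force: [-8.6, -2.8, 3.5]
finger_gap: 0.0293
finger_force: 40.4
```

```bash
python3 -m handwheel '[[[0.02,0,0,0,0,0],[0.01,0,0,0,0,0],[0,0,0,0,0,0],[0,0,0,0,0,0],[0,0,0,0,0,0],[0,0,0,0,0,0],[0,0,0,0,0,0],[0,0,0,0,0,0],[0,0,0,0,0,0],[0,0,0,0,0,0]]]'
```

```text
t: 35.75
eef_pos: [0.634, 0.015, 0.0218]
eef_rot: [0.999, 0.047, -0.002, -0.0]
wrist_force: [-12.7, -4.0, 5.9]
finger_gap: 0.0293
finger_force: 40.9
```

```bash
python3 -m handwheel '[[[0,0,0,0,0,0],[-0.01,0,0,0,0,0],[-0.01,0,0,0,0,0],[-0.01,0,0,0,0,0],[-0.01,0,0,0,0,0],[0,0,0,0,0,0],[0,0,0,0,0,0],[0,0,0,0,0,0],[0,0,0,0,0,0],[0,0,0,0,0,0]]]'
```

```text
t: 36.58
eef_pos: [0.634, 0.015, 0.0219]
eef_rot: [0.999, 0.047, -0.001, -0.0]
wrist_force: [-7.7, -2.0, 1.3]
finger_gap: 0.0293
finger_force: 40.1
```

```bash
python3 -m handwheel '[[[-0.01,0,0,0,0,0],[-0.01,0,0,0,0,0],[-0.01,0,0,0,0,0],[-0.01,0,0,0,0,0],[0,0,0,0,0,0],[0,0,0,0,0,0],[0,0,0,0,0,0],[0,0,0,0,0,0],[0,0,0,0,0,0],[0,0,0,0,0,0]]]'
```

```text
t: 37.42
eef_pos: [0.6338, 0.015, 0.0222]
eef_rot: [0.999, 0.047, -0.0, -0.0]
wrist_force: [-4.0, -1.2, -3.2]
finger_gap: 0.0298
finger_force: 39.8
```

```bash
python3 -m handwheel '[[[-0.01,0,0.01,0,0,0],[-0.01,0,0,0,0,0],[0,0,0,0,0,0],[0,0,0,0,0,0],[0,0,0,0,0,0],[0,0,0,0,0,0],[0,0,0,0,0,0],[0,0,0,0,0,0],[0,0,0,0,0,0],[0,0,0,0,0,0]]]'
python3 -m handwheel '[[[0,0,0,0,0,0],[0,0,0,0,0,0],[0,0,0,0,0,0],[0,0,0,0,0,0],[0,0,0,0,0,0],[0,0,0,0,0,0],[0,0,0,0,0,0],[0,0,0,0,0,0],[0,0,0,0,0,0],[0,0,0,0,0,0]]]' 44
python3 -m handwheel '[[[0,0,-0.2,0,0,0],[0,0,-0.3,0,0,0],[0,0,-0.4,0,0,0],[0,0,-0.5,0,0,0],[0,0,-0.5,0,0,0],[0,0,-0.5,0,0,0],[0,0,-0.5,0,0,0],[0,0,-0.3,0,0,0],[0,0,0,0,0,0],[0,0,0,0,0,0]]]'
python3 - <<'E'
from h import *
plan(.634,.015,.1)
f=grab("wrist");save(f,"w12.png")
# foot/handle dark blob & slide rear edge: predicted pixel of handle top centre
print("handle pred",px(f,(.634,.015,.052)))
hsv=cv2.cvtColor(f["frame"],cv2.COLOR_RGB2HSV); m=cv2.inRange(hsv,(0,0,0),(180,255,45))
n,l,st,c=cv2.connectedComponentsWithStats(m)
for s,q in zip(st[1:],c[1:]):
    if s[4]>400: print(s,q.round(1),on(f,*q,.052).round(4))
E
```

```text
t: 38.25
eef_pos: [0.6336, 0.0149, 0.0221]
eef_rot: [0.999, 0.047, 0.0, -0.0]
wrist_force: [-1.7, -1.0, -3.0]
finger_gap: 0.0296
finger_force: 39.8
t: 39.08
eef_pos: [0.6335, 0.015, 0.022]
eef_rot: [0.999, 0.047, 0.0, 0.0]
wrist_force: [-0.1, 0.3, -0.2]
finger_gap: 0.0439
finger_force: 0.0
t: 39.92
eef_pos: [0.6337, 0.0149, 0.1026]
eef_rot: [0.999, 0.047, 0.001, 0.0]
wrist_force: [-0.2, -0.2, -0.4]
finger_gap: 0.0444
finger_force: 0.0
t 39.92 p [0.6337 0.0149 0.1026] head 5.34 tilt 0.06 gap 0.0444 F [-0.24 -0.21 -0.4 ]
turn 0 shift [ 0.011 -0.002  0.105]
handle pred (np.float64(315.93655955407434), np.float64(270.2096939695305))
[    0     0   624   480 57423] [259.1 385.2] [0.5571 0.0416 0.052 ]
[610  92  30  74 652] [627.7 128.3] [ 0.7241 -0.1335  0.052 ]
[ 279  229   73  141 3827] [315.1 257.2] [0.6413 0.0161 0.052 ]
[  0 331  44 103 513] [ 12.7 370.3] [0.5478 0.1968 0.052 ]
```

Run:
```python
from h import *
a=load("scene0.png"); b=grab("scene"); h=np.radians(5.2)
c=px(a,(.6675+.079*np.cos(h),.0178+.079*np.sin(h),.046)); x,y=map(int,c); print(c,np.abs(np.array(a["xyz"])-b["xyz"]).max())
up=lambda f:cv2.resize(cv2.cvtColor(f["frame"],cv2.COLOR_RGB2GRAY)[y-25:y+25,x-25:x+25],None,fx=4,fy=4,interpolation=cv2.INTER_CUBIC)
A,B=up(a),up(b); t=A[64:124,68:132]; r=cv2.matchTemplate(B,t,cv2.TM_CCOEFF_NORMED); _,v,_,p=cv2.minMaxLoc(r); print(v,(np.array(p)-[68,64])/4, np.abs(A.astype(int)-B).mean(), "3.3mm=",px(a,(.746,.025,.0493))[1]-px(a,(.746,.025,.046))[1])
```

```text
(np.float64(183.3909001774383), np.float64(267.0690972158918)) 0.0
0.9999326467514038 [0. 0.] 1.1377 3.3mm= -1.5004046224950685
```

The knob's picture matches the start exactly, so the pin is down in the groove with the slide home and the robot clear.

```bash
python3 -c "
from h import *
print(robot.hand_in())"
```

```text
the job is handed in; nothing more can be done
None
```

I handed in the job at about 40 s with the medal seated, the slide pressed home against the stop, the index pin down in the groove and the robot clear; the measured wrist force peaked at about 14 N along the slide, and hand-in returned no verdict.

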